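# Tip the divided carton onto its back and load its three cells with mailing tubes

### The arm

A 6-joint arm with a two-finger parallel gripper is mounted at the origin on the work surface. World frame = base frame: x ahead of the robot, y to its left, z up, the work surface at z = 0. Lengths are in m, angles in rad, forces in N, time in s.
With the tool pointing down it reaches from about 0.375 to 0.975 m from the base axis. Payload 3.8 kg.
Tool frame: the origin (TCP) lies on the centre line of the jaws, within the pads' length; the fingertips stand 14 mm ahead of it and the grasp point (between the pads) lies 5 mm behind it; x points along the fingers, y is the direction in which the jaws open and shut, and the axes are right-handed (so a half turn about x gives the same grasp; the last joint's range is limited). The gripper opens to 85 mm and grips with 20 to 120 N. Pads are 22 mm wide; open, the fingers measure 114 mm over their backs; the gripper's body (76 mm by 85 mm) begins 54 mm behind the grasp point. The pads swing forward as they close: fully open they stand 13 mm farther back than shut.
Start: joints at [-1.267, 0.264, 1.604, -0, 1.274, -0.037], TCP at [0.226, -0.636, 0.245] pointing down, gripper open.
Joint ranges: [-2.63, 2.63], [-0.94, 2.18], [0.31, 2.57], [-1.31, 4.45], [0, 2.66], [-2.55, 2.55]. Speed limits (rad/s): [2.57, 2.57, 3.14, 3.14, 3.14, 3.14].

### API

Orientations are given as a rotation vector (axis times angle).
In Python, from workcell import bot gives the robot as it stands.
- The arm moves only by the shell command python3 -m creep 'ROWS' [FORCE]. ROWS is JSON, a list of rows, each an object with "grip": the finger opening in cm, from 0 to 8.54; "dp": the shift along the tool's x, y, z in cm, a list of three; "rotation": the turn, a rotation vector about the tool's x, y, z in rad, a list of three. A call has 1 to 5 rows; each row is the pose to reach, as a shift and turn from the pose commanded when the call began, along the tool's axes at that moment; what a row does not reach only later rows make up. A row lasts 1/12 s, in which the tool goes at most 41.7 mm and 7.16 degrees, less where a joint would pass 70% of its speed; a pose out of reach is approached as far as the arm can. A call with a gripper value outside its range is refused whole. The fingers move at their own pace and stop on an object; FORCE is the grip in N (left out, the last holds). Time passes only in rows, so rows that repeat a pose let the fingers close. It gives the time, the measured TCP pose, the force and the opening at its end, in the units of the state.
- bot.read_state(): the state, without advancing time (a new reading comes with each control period).
- bot.read_camera(name): name is "scene" or "top" or "wrist"; returns (picture, depth): 384x512x3 uint8, red, green, blue; 384x512 float32, m along the optical axis (not along the pixel's ray), 0 where there is no reading.
- bot.get_calibration(name): a dict with "fx", "fy", "cx", "cy" (pixels), "dist" ([k1, k2, p1, p2, k3] as OpenCV has them; the pictures are not rectified), "rvec" (rotation vector, rad) and "tvec" (3), from world to camera coordinates, as OpenCV has them. Camera axes: x right, y down, z forward; pixel columns grow to the right and rows downward; lengths in m; the calibration is good to about 2 mm. A picture is of the moment at which its call begins: read the wrist's pose just before it. get_calibration takes no time and is no camera call; for the wrist camera it gives the pose at the moment of the call.
- bot.finish_job(): hands the job in, once; it reports no verdict.
The state is a dict: "time": time; "q": joint angles; "joint_vel": joint speeds; "joint_torque": joint torques, N m; "tool_pos": TCP position; "tcp_rot": TCP orientation; "wrist_force": force on the tool from outside, world axes, zero at the start; "torque": the same for the moment, N m; "width": opening from 0.0 (shut) to 1.0 (fully open).
Only numpy, scipy, OpenCV 4.12 (cv2) and the standard library are available. Lean on these libraries where they do the work, as an engineer would, in place of code of your own. Each camera call takes 0.05 s, during which the arm holds its last target.

### The job

The divided carton is standing on its end: push it over at the top so that it lies on its back on the plywood board, with its three cells facing up. Then put the three short mailing tubes into it, one lying flat in each cell, and leave the long tube and everything else on the table where it is.

Things in the scene. Friction and masses are not known exactly. Their poses are not given: they have to be found in the camera images.
- carton_center (a point): Centre of a loose kraft carton, 135 mm wide (x), 62 deep (y), 230 tall (z), walls and dividers 5 mm, about 0.35 kg. It starts standing on its narrow end on the table (this point 115 mm up). z is up its height, +y out of its closed back towards the board, -y out of its open side with three cells one above the other. On its back: +y down, z level, this point 51 mm and open rim 82 mm above the table.
- cell_low (a point): Where a tube's centre belongs in the carton's lowest (nearest the carton's foot) cell: mid-cell, 24 mm off the inside of the back panel; axes as carton_center. The cell is 125 mm along x, 70 along z, 57 deep along y, open only at -y; with the carton on its back it opens upward, its mouth 33 mm above this point. It takes one tube lying flat, length along x.
- cell_mid (a point): Where a tube's centre belongs in the carton's middle cell: mid-cell, 24 mm off the inside of the back panel; axes as carton_center. The cell is 125 mm along x, 70 along z, 57 deep along y, open only at -y; with the carton on its back it opens upward, its mouth 33 mm above this point. It takes one tube lying flat, length along x.
- cell_top (a point): Where a tube's centre belongs in the carton's topmost (farthest from the foot) cell: mid-cell, 24 mm off the inside of the back panel; axes as carton_center. The cell is 125 mm along x, 70 along z, 57 deep along y, open only at -y; with the carton on its back it opens upward, its mouth 33 mm above this point. It takes one tube lying flat, length along x.
- board: Plywood board fixed flat on the table, 190 (x) by 230 mm (y), 20 thick; origin: centre of its underside. The carton stands 3 mm outside its -y edge, which stops the foot: pushed at the top along +y (1 to 2 N) it tips past balance at about 15 degrees and falls back-down onto the board, its height along the board's +y, the foot end overhanging the edge by 20 mm.
- tube_a_center (a point): Short kraft-cardboard mailing tube lying on its side on the table, eight-sided section 48 mm across flats (it does not roll by itself), 105 mm long, white end caps, about 0.1 kg; one of three identical ones. This point is its centre, 24 mm above the table; its own x axis runs along the tube's length, level.
- tube_b_center (a point): Short kraft-cardboard mailing tube lying on its side on the table, eight-sided section 48 mm across flats (it does not roll by itself), 105 mm long, white end caps, about 0.1 kg; one of three identical ones. This point is its centre, 24 mm above the table; its own x axis runs along the tube's length, level.
- tube_c_center (a point): Short kraft-cardboard mailing tube lying on its side on the table, eight-sided section 48 mm across flats (it does not roll by itself), 105 mm long, white end caps, about 0.1 kg; one of three identical ones. This point is its centre, 24 mm above the table; its own x axis runs along the tube's length, level.
- tube_long_center (a point): Bystander: a long tube of the same kraft-cardboard section, 48 mm across, but 190 mm long; does not fit a cell. This point is its centre, x along its length.
- tape_roll: Bystander: roll of clear packing tape lying flat, 104 mm across, 48 mm high; origin at the centre of its underside.
- cutter: Bystander: box cutter lying flat, 155 mm long along x, 24 mm wide, 19 mm high; origin at its underside, 65 mm from the handle end.
- marker: Bystander: marker pen lying flat, 128 mm long along x, 18 mm thick; origin at its underside, middle.
- gift_box: Bystander: small kraft gift box 110 by 80 mm, 46 mm high; origin at the centre of its underside.
Things that resemble listed ones, but are neither listed nor needed, are in the scene too. Leave any yellow look-alike of the part that bears tube_a_center alone.

How it is judged:
On the way:
1. the carton lies on its back on the board (angle between carton_center's own y axis and vertical above 3.04 rad and height (world z) of carton_center between 0.045 and 0.058 m and horizontal distance between carton_center and board below 0.09 m), for 0.2 s.
At the end, for the whole second after the job is handed in: The carton lies flat on its back on the board (within 0.1 rad, its centre within 90 mm of the board's centre seen from above) and each of its three cells holds one short tube lying flat on the cell's floor (tube centre within 22 mm of the cell's point), all at rest (all of step 1 and distance between any of tube_a_center, tube_b_center, tube_c_center and cell_low below 0.022 m and distance between any of tube_a_center, tube_b_center, tube_c_center and cell_mid below 0.022 m and distance between any of tube_a_center, tube_b_center, tube_c_center and cell_top below 0.022 m and linear speed of each of tube_a, tube_b, tube_c, carton below 0.03 m/s); the robot touches nothing.
It fails at once if a bystander (long tube, tape roll, cutter, marker or gift box) is moved more than 40 mm (distance of any of tube_long_center, tape_roll, cutter, marker, gift_box from where it was at the start of the episode above 0.04 m).
It also fails if it takes over 72 s, if anything falls off the work surface, if the arm or the gripper's body presses on something with over 40 N, if the wrist force passes 120 N, or if a joint passes its speed limit or range.

## Working session

There is one attempt and no reset: what is moved stays moved. The work goes in short steps, Python scripts to look and compute and a shell command to move; the robot and the scene stay as the last step left them, time stands still between calls to the robot, and variables do not carry over. Pictures are saved under pics/ and viewed, and the job is handed in when it is done.

```bash
ls; mkdir -p pics
python3 - <<'E'
from workcell import bot
import cv2
print(bot.read_state())
for n in("scene","top","wrist"):
    c=bot.get_calibration(n)
    im,d=bot.read_camera(n); cv2.imwrite(f"pics/{n}0.png",im[:,:,::-1])
    import numpy as np; np.savez(f"{n}0.npz",im=im,d=d,**{k:np.array(v) for k,v in c.items()})
    print(n,c)
E
```

```text
pics
{'time': 0.0, 'q': array([-1.26692421e+00,  2.64800444e-01,  1.60542214e+00, -2.49859767e-05,
        1.27366923e+00, -3.69027365e-02]), 'joint_vel': array([-0.00042236,  0.00107821, -0.0005495 , -0.00018385, -0.00037514,
        0.00029374]), 'joint_torque': array([-7.10988224e-04, -5.15114594e+01, -3.67310643e+01, -7.19151126e-05,
        1.32487767e-02, -1.24651146e-05]), 'tool_pos': array([ 0.22537196, -0.63550674,  0.24390411]), 'tcp_rot': array([ 2.03704495,  0.35290365, -2.03772647]), 'wrist_force': array([0.59993146, 0.32122966, 0.6166554 ]), 'torque': array([ 0.02946286, -0.01393053, -0.01496927]), 'width': 1.0016433203110975}
scene {'fx': 418.0714455523151, 'fy': 418.0714455523151, 'cx': 260.48547153041824, 'cy': 187.14946498882335, 'dist': array([-0.14315269,  0.        ,  0.        ,  0.        ,  0.        ]), 'rvec': array([ 1.90765806,  1.29210098, -0.65009348]), 'tvec': array([-0.19088308, -0.16498013,  1.7150172 ])}
top {'fx': 365.5779939828129, 'fy': 365.5779939828129, 'cx': 252.83860335919215, 'cy': 197.288804199118, 'dist': array([-0.06346916,  0.        ,  0.        ,  0.        ,  0.        ]), 'rvec': array([ 2.10512571, -2.16072707,  0.19756732]), 'tvec': array([0.01747665, 0.50527425, 1.02832445])}
wrist {'fx': 293.91074612560857, 'fy': 293.91074612560857, 'cx': 256.62935508174957, 'cy': 190.82948041914418, 'dist': array([-0.04066798,  0.        ,  0.        ,  0.        ,  0.        ]), 'rvec': array([-2.38063646,  1.68021052,  0.23153104]), 'tvec': array([-0.67325113, -0.03394049,  0.37865535])}
```

View pics/scene0.png

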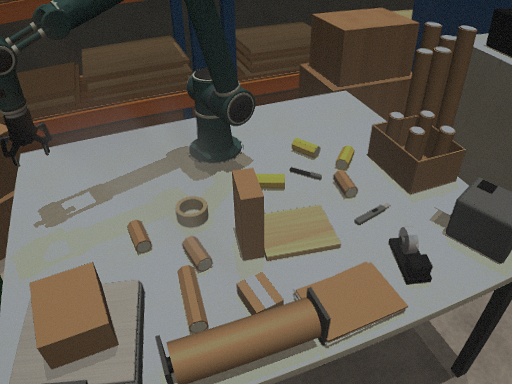

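View pics/top0.png

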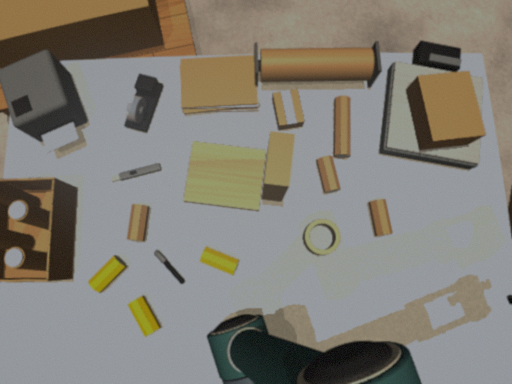

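View pics/wrist0.png

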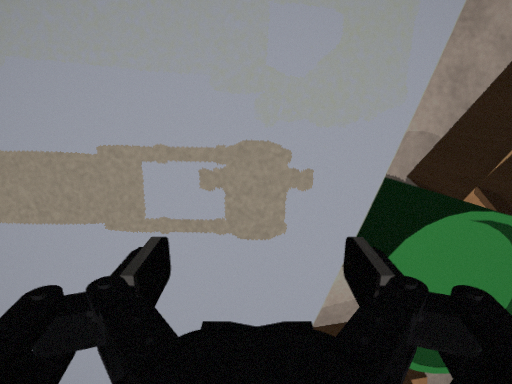

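The top picture shows the short kraft tubes at about (329,174), (380,217) and (138,223), and the long one at (342,126). The carton top is at (281,155), the board at (226,176), and the yellow decoys at (220,260), (107,274) and (144,315). Next I measure them.

```bash
cat > h.py <<'E'
import numpy as np, cv2
from scipy.spatial.transform import Rotation as R
def pts(im,d,c):
    K=np.array([[c['fx'],0,c['cx']],[0,c['fy'],c['cy']],[0,0,1]],float)
    h,w=d.shape; u,v=np.meshgrid(np.arange(w),np.arange(h))
    n=cv2.undistortPoints(np.stack([u,v],-1).reshape(-1,1,2).astype(np.float64),K,np.array(c['dist'])).reshape(h,w,2)
    P=np.dstack([n[...,0]*d,n[...,1]*d,d]); Rm=cv2.Rodrigues(np.array(c['rvec'],float))[0]
    P=(P-np.array(c['tvec']))@Rm
    P[d<=0]=np.nan
    return P
def rect(P2):
    (c,s,a)=cv2.minAreaRect(P2.astype(np.float32).reshape(-1,1,2)*1000)
    return np.array(c)/1000,s,a
E
python3 - <<'E'
from h import *
z=np.load('top0.npz'); im,d=z['im'],z['d']; P=pts(im,d,z)
print("tableZ",np.nanmedian(P[280:300,40:80,2]), np.nanmedian(P[340:370,30:90,2]))
m=((P[...,2]>0.008)&(P[...,2]<0.6)).astype(np.uint8)
hsv=cv2.cvtColor(im,cv2.COLOR_RGB2HSV)
n,l,s,c=cv2.connectedComponentsWithStats(m)
for i in range(1,n):
    if s[i,4]<60: continue
    q=P[l==i]; q=q[~np.isnan(q).any(1)]
    r=rect(q[:,:2])
    print(c[i].round(),s[i,4],'zmax',np.percentile(q[:,2],[50,95]).round(3),r[0].round(3),np.round(r[1]),round(r[2],1),np.median(hsv[l==i],0))
E
```

```text
tableZ -0.0002682916597641872 -0.00042670390898109825
[269.  73.] 8295 zmax [0.048 0.11 ] [ 0.897 -0.083] [187. 622.] 3.6 [ 18. 118. 148.]
[433. 109.] 10344 zmax [0.066 0.154] [ 0.803 -0.576] [300. 395.] 79.0 [ 19.  43. 148.]
[43. 99.] 5828 zmax [0.147 0.153] [0.8   0.624] [265. 170.] 23.0 [23. 18. 93.]
[143. 102.] 1411 zmax [0.051 0.093] [0.819 0.344] [ 74. 168.] 72.7 [30. 10. 57.]
[287. 109.] 1030 zmax [0.045 0.049] [ 0.788 -0.112] [115.  82.] 8.5 [ 20.  76. 149.]
[337. 145.] 1648 zmax [0.044 0.05 ] [ 0.668 -0.259] [ 94. 312.] 70.4 [ 16. 113. 133.]
[239. 173.] 6304 zmax [0.021 0.231] [0.577 0.057] [296. 191.] 81.2 [ 28.  85. 151.]
[138. 172.] 347 zmax [0.013 0.018] [0.599 0.363] [ 25. 156.] 13.4 [ 25.  14. 108.]
[ 37. 228.] 6289 zmax [0.11  0.198] [0.42  0.657] [283. 222.] 0.3 [ 16. 102.  54.]
[380. 217.] 633 zmax [0.044 0.05 ] [ 0.439 -0.373] [104.  51.] 7.0 [ 16. 117. 133.]
[138. 222.] 657 zmax [0.044 0.05 ] [0.443 0.347] [ 50. 104.] 82.9 [ 16. 107. 133.]
[322. 237.] 616 zmax [0.047 0.051] [ 0.386 -0.192] [104. 101.] 88.5 [ 30.  70. 148.]
[219. 261.] 624 zmax [0.045 0.05 ] [0.325 0.108] [106.  48.] 67.1 [ 28. 183. 151.]
[169. 266.] 251 zmax [0.015 0.019] [0.312 0.255] [127.  18.] 42.0 [30. 14. 78.]
[107. 274.] 725 zmax [0.044 0.049] [0.295 0.433] [ 50. 108.] 45.1 [ 27. 204. 150.]
[144. 316.] 710 zmax [0.044 0.05 ] [0.175 0.324] [107.  51.] 29.4 [ 27. 205. 150.]
[246. 350.] 4152 zmax [0.371 0.584] [0.139 0.02 ] [130. 178.] 13.3 [83. 77. 39.]
```

Run:
```python
from h import *
z=np.load('top0.npz'); im,d=z['im'],z['d']; P=pts(im,d,z)
def rep(name,sl,lo,hi):
    q=P[sl].reshape(-1,3); q=q[(q[:,2]>lo)&(q[:,2]<hi)]
    r=rect(q[:,:2]); e=np.linalg.eigh(np.cov(q[:,:2].T))[1][:,1]
    bx=cv2.boxPoints((tuple(r[0]*1000),r[1],r[2])).round()
    print(name,len(q),r[0].round(3),np.round(r[1]),round(r[2],1),'axis deg',np.degrees(np.arctan2(e[1],e[0])).round(1),bx.tolist())
for lo in(0.015,0.043):
    rep('A',np.s_[150:196,314:345],lo,.06)
    rep('B',np.s_[195:240,365:395],lo,.06)
    rep('C',np.s_[200:245,120:155],lo,.06)
    rep('L',np.s_[90:158,330:356],lo,.06)
rep('board',np.s_[135:215,180:266],.015,.025)
rep('ctop',np.s_[125:210,255:300],.222,.24)
rep('cfull',np.s_[125:210,255:300],.05,.24)
```

```text
A 699 [ 0.586 -0.244] [123.  91.] 10.5 axis deg 171.9 [[517.0, -210.0], [533.0, -299.0], [655.0, -277.0], [638.0, -188.0]]
B 630 [ 0.439 -0.373] [104.  51.] 7.0 axis deg -173.7 [[385.0, -354.0], [391.0, -404.0], [494.0, -392.0], [487.0, -341.0]]
C 648 [0.443 0.347] [ 50. 104.] 82.9 axis deg 172.6 [[388.0, 329.0], [491.0, 316.0], [497.0, 366.0], [394.0, 379.0]]
L 1015 [ 0.719 -0.278] [ 62. 203.] 80.9 axis deg 176.0 [[614.0, -293.0], [815.0, -325.0], [825.0, -264.0], [624.0, -232.0]]
A 360 [ 0.588 -0.227] [ 67. 132.] 74.4 axis deg 177.2 [[515.0, -242.0], [642.0, -278.0], [661.0, -213.0], [534.0, -177.0]]
B 353 [ 0.439 -0.371] [103.  37.] 8.0 axis deg -173.0 [[385.0, -360.0], [390.0, -397.0], [492.0, -382.0], [487.0, -346.0]]
C 344 [0.442 0.347] [ 34. 103.] 81.7 axis deg 172.2 [[389.0, 338.0], [491.0, 323.0], [496.0, 357.0], [394.0, 372.0]]
L 570 [ 0.725 -0.278] [ 38. 189.] 85.3 axis deg 175.5 [[630.0, -290.0], [818.0, -305.0], [821.0, -267.0], [633.0, -252.0]]
board 4514 [0.581 0.084] [241. 191.] 81.4 axis deg 81.7 [[469.0, -21.0], [658.0, -49.0], [694.0, 189.0], [505.0, 217.0]]
ctop 1342 [ 0.57  -0.061] [ 62. 137.] 81.2 axis deg 171.4 [[497.0, -81.0], [633.0, -102.0], [642.0, -40.0], [507.0, -19.0]]
cfull 1654 [ 0.569 -0.061] [ 62. 138.] 81.3 axis deg 171.4 [[497.0, -81.0], [633.0, -102.0], [642.0, -40.0], [506.0, -19.0]]
```

```bash
cat >> h.py <<'E'
def goal(x,y,z,jaw_deg,p=None,rv=None):
    """dp (cm) and rotation (rad) in tool axes to reach TCP xyz, pointing down, jaws along jaw_deg"""
    from workcell import bot
    s=bot.read_state(); T=R.from_rotvec(s['tcp_rot']); p=s['tool_pos']
    cur=np.degrees(np.arctan2(*T.as_matrix()[[1,0],1]))
    a=jaw_deg
    while a-cur>90:a-=180
    while a-cur<-90:a+=180
    yv=np.array([np.cos(np.radians(a)),np.sin(np.radians(a)),0]); xv=np.array([0,0,-1.])
    G=R.from_matrix(np.stack([xv,yv,np.cross(xv,yv)],1))
    dp=T.inv().apply(np.array([x,y,z])-p)*100; rv=(T.inv()*G).as_rotvec()
    print('t%.2f'%s['time'],'tcp',p.round(4),'jaw %.1f->%.1f'%(cur,a),'q1 %.2f q6 %.2f'%(s['q'][0],s['q'][5]),'w %.2f'%s['width'],'F',s['wrist_force'].round(1))
    print('dp',dp.round(2),'rot',rv.round(3),'rows',np.linalg.norm(dp)/4.17,np.degrees(np.linalg.norm(rv))/7.16)
    print('axes (tool x,y,z in world)',T.as_matrix().T.round(2).tolist())
E
python3 - <<'E'
from h import *
z=np.load('top0.npz'); im,d=z['im'],z['d']; P=pts(im,d,z)
q=P[150:196,314:345].reshape(-1,3)
for lo in (.015,.043):
    k=q[(q[:,2]>lo)&(q[:,2]<.06)&(q[:,0]<0.622)&~((q[:,0]>.60)&(q[:,1]<-0.275))]
    n=np.array([k[:,0],k[:,1]]).T; r=rect(n); e=np.linalg.eigh(np.cov(n.T))[1][:,1]
    print(r, np.degrees(np.arctan2(e[1],e[0])), len(k))
goal(.57-.151*.09,-.061-.988*.09,.225,-8.7)
E
python3 - <<'E'
import cv2
im=cv2.imread('pics/top0.png')[140:210,300:360]; cv2.imwrite('pics/cropA.png',cv2.resize(im,None,fx=8,fy=8,interpolation=0))
E
```

```text
(array([ 0.57338831, -0.22469897]), (105.70684051513672, 49.03365707397461), 10.259191513061523) -167.54472671887459 601
(array([ 0.57178534, -0.22492986]), (102.1888198852539, 34.6586799621582), 9.865735054016113) -169.45949220981527 319
t0.15 tcp [ 0.2254 -0.6356  0.2442] jaw -70.5->-8.7 q1 -1.27 q6 -0.04 w 1.00 F [-0.4  0.5  0.2]
dp [  1.99 -34.71 -47.43] rot [-1.078e+00 -1.000e-03  2.000e-03] rows 14.102719303976466 8.62781123451981
axes (tool x,y,z in world) [[-0.0, 0.0, -1.0], [0.33, -0.94, -0.0], [-0.94, -0.33, -0.0]]
```

View pics/cropA.png

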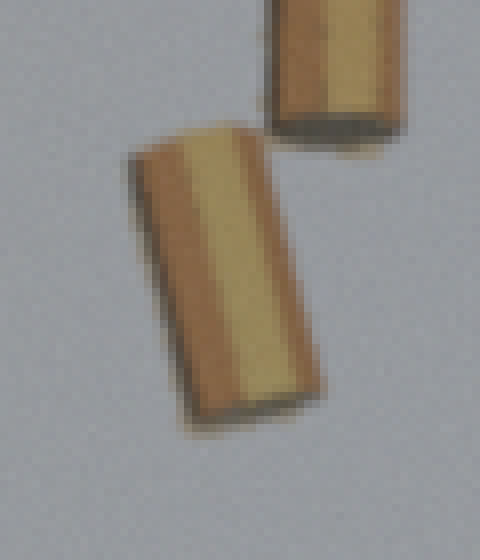

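Tube A is centred at (0.572,-0.225) with its axis at 10°, and its far end nearly touches the long tube. Now I move in front of the carton with the jaws along its width.

```bash
python3 -m creep '[{"grip":8.5,"dp":[2.5,-34.7,-47.4],"rotation":[-1.078,0,0]},{"grip":8.5,"dp":[2.5,-34.7,-47.4],"rotation":[-1.078,0,0]},{"grip":8.5,"dp":[2.5,-34.7,-47.4],"rotation":[-1.078,0,0]},{"grip":8.5,"dp":[2.5,-34.7,-47.4],"rotation":[-1.078,0,0]},{"grip":8.5,"dp":[2.5,-34.7,-47.4],"rotation":[-1.078,0,0]}]'
python3 -c "
from h import *
goal(.57-.151*.09,-.061-.988*.09,.215,-8.7)"
```

```text
time: 0.57
tool_pos: [0.3433, -0.4624, 0.2359]
tcp_rot: [1.636, 0.864, -1.636]
wrist_force: [0.0, 0.6, 0.2]
width: 0.991
t0.57 tcp [ 0.3433 -0.4624  0.2359] jaw -34.4->-8.7 q1 -0.98 q6 -0.38 w 0.99 F [0.  0.6 0.2]
dp [  2.1   -0.04 -37.82] rot [-0.448 -0.     0.   ] rows 9.08434196403696 3.5834511431425318
axes (tool x,y,z in world) [[-0.0, 0.0, -1.0], [0.83, -0.56, -0.0], [-0.56, -0.83, -0.0]]
```

```bash
python3 -m creep '[{"grip":8.5,"dp":[2,0,-35.5],"rotation":[-0.45,0,0]},{"grip":8.5,"dp":[2,0,-35.5],"rotation":[-0.45,0,0]},{"grip":8.5,"dp":[2,0,-35.5],"rotation":[-0.45,0,0]},{"grip":8.5,"dp":[2,0,-35.5],"rotation":[-0.45,0,0]},{"grip":8.5,"dp":[2,0,-35.5],"rotation":[-0.45,0,0]}]'
python3 -c "
from h import *
goal(.57-.151*.09,-.061-.988*.09,.215,-8.7)"
```

```text
time: 0.98
tool_pos: [0.4617, -0.2911, 0.2245]
tcp_rot: [1.32, 1.134, -1.32]
wrist_force: [0.6, -0.2, 0.8]
width: 0.992
t0.98 tcp [ 0.4617 -0.2911  0.2245] jaw -8.7->-8.7 q1 -0.61 q6 -0.46 w 0.99 F [ 0.6 -0.2  0.8]
dp [  0.95   7.23 -15.39] rot [-0. -0.  0.] rows 4.084041290104704 0.000579777216066669
axes (tool x,y,z in world) [[-0.0, 0.0, -1.0], [0.99, -0.15, -0.0], [-0.15, -0.99, -0.0]]
```

```bash
python3 -m creep '[{"grip":8.5,"dp":[1,7.2,-15.4],"rotation":[0,0,0]},{"grip":8.5,"dp":[1,7.2,-15.4],"rotation":[0,0,0]},{"grip":8.5,"dp":[1,7.2,-15.4],"rotation":[0,0,0]},{"grip":8.5,"dp":[1,7.2,-15.4],"rotation":[0,0,0]},{"grip":8.5,"dp":[1,7.2,-15.4],"rotation":[0,0,0]}]'
python3 -c "
from h import *
goal(.57-.151*.05,-.061-.988*.05,.215,-8.7)
from workcell import bot
im,d=bot.read_camera('scene');cv2.imwrite('pics/s1.png',im[80:300,120:400,::-1].repeat(2,0).repeat(2,1))"
```

```text
time: 1.4
tool_pos: [0.5586, -0.1463, 0.214]
tcp_rot: [1.322, 1.136, -1.317]
wrist_force: [0.4, 0.9, -0.3]
width: 0.995
t1.40 tcp [ 0.5586 -0.1463  0.214 ] jaw -8.6->-8.7 q1 -0.30 q6 -0.15 w 0.99 F [ 0.4  0.9 -0.3]
dp [-0.09 -0.16 -3.61] rot [ 0.002 -0.003 -0.001] rows 0.8672035962381281 0.029085105557181554
axes (tool x,y,z in world) [[0.0, 0.0, -1.0], [0.99, -0.15, 0.0], [-0.15, -0.99, -0.0]]
```

View pics/s1.png

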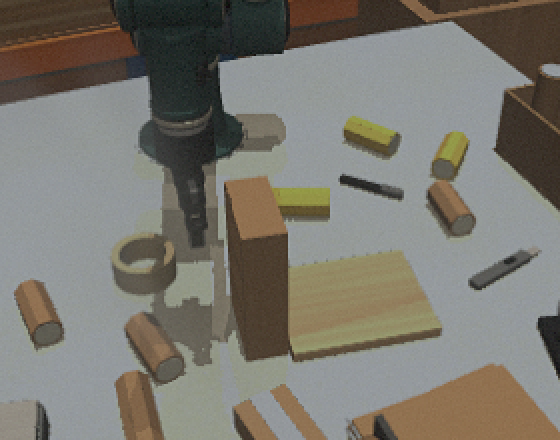

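The fingers sit just off the carton's open side, at (200,240) in this crop, and the carton top edge is at (235,190). I push gently.

```bash
python3 -m creep '[{"grip":8.5,"dp":[0,0,-1.5],"rotation":[0,0,0]},{"grip":8.5,"dp":[0,0,-3],"rotation":[0,0,0]},{"grip":8.5,"dp":[0,0,-4],"rotation":[0,0,0]},{"grip":8.5,"dp":[0,0,-5],"rotation":[0,0,0]},{"grip":8.5,"dp":[0,0,-6],"rotation":[0,0,0]}]'; python3 -m creep '[{"grip":8.5,"dp":[0,0,-1],"rotation":[0,0,0]},{"grip":8.5,"dp":[0,0,-2],"rotation":[0,0,0]},{"grip":8.5,"dp":[0,0,-3],"rotation":[0,0,0]},{"grip":8.5,"dp":[0,0,-4],"rotation":[0,0,0]},{"grip":8.5,"dp":[0,0,-5],"rotation":[0,0,0]}]'
python3 -c "
from h import *
goal(.57-.151*.05,-.061-.988*.05,.215,-8.7)
from workcell import bot
im,d=bot.read_camera('scene');cv2.imwrite('pics/s2.png',im[80:300,120:400,::-1].repeat(2,0).repeat(2,1))"
```

```text
time: 1.87
tool_pos: [0.565, -0.0931, 0.2147]
tcp_rot: [1.323, 1.131, -1.324]
wrist_force: [0.1, -0.0, 0.4]
width: 0.994
time: 2.28
tool_pos: [0.5731, -0.0424, 0.2147]
tcp_rot: [1.322, 1.132, -1.322]
wrist_force: [0.7, 0.3, -0.0]
width: 0.997
t2.28 tcp [ 0.5731 -0.0424  0.2147] jaw -8.9->-8.7 q1 -0.12 q6 0.04 w 1.00 F [ 0.7  0.3 -0. ]
dp [-0.03 -0.    6.88] rot [-0.003 -0.     0.   ] rows 1.650609903690926 0.0251173413515724
axes (tool x,y,z in world) [[-0.0, 0.0, -1.0], [0.99, -0.15, -0.0], [-0.15, -0.99, -0.0]]
```

View pics/s2.png

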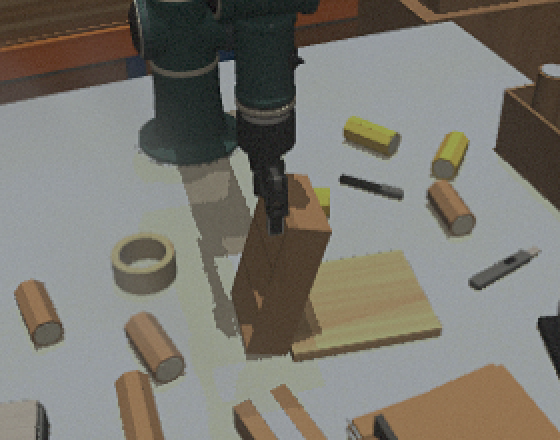

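The carton is tilting as planned, with the fingers at its top edge (278,215). I continue.

```bash
python3 -m creep '[{"grip":8.5,"dp":[0,0,-1],"rotation":[0,0,0]},{"grip":8.5,"dp":[0,0,-2],"rotation":[0,0,0]},{"grip":8.5,"dp":[0,0,-3],"rotation":[0,0,0]},{"grip":8.5,"dp":[0,0,-3.5],"rotation":[0,0,0]},{"grip":8.5,"dp":[0,0,-3.5],"rotation":[0,0,0]}]'; python3 -m creep '[{"grip":8.5,"dp":[-2,0,2],"rotation":[0,0,0]},{"grip":8.5,"dp":[-2,0,4],"rotation":[0,0,0]},{"grip":8.5,"dp":[-2,0,6],"rotation":[0,0,0]},{"grip":8.5,"dp":[-2,0,8],"rotation":[0,0,0]},{"grip":8.5,"dp":[-2,0,10],"rotation":[0,0,0]}]'
python3 -c "
from h import *
goal(.572,-.225,.15,100.3)
from workcell import bot
im,d=bot.read_camera('scene');cv2.imwrite('pics/s3.png',im[80:300,120:400,::-1].repeat(2,0).repeat(2,1))"
```

```text
time: 2.75
tool_pos: [0.5786, -0.0075, 0.2147]
tcp_rot: [1.322, 1.133, -1.321]
wrist_force: [-0.7, -1.0, 0.2]
width: 0.994
time: 3.17
tool_pos: [0.5628, -0.1087, 0.2349]
tcp_rot: [1.322, 1.131, -1.322]
wrist_force: [-0.5, -0.2, 0.6]
width: 0.997
t3.17 tcp [ 0.5628 -0.1087  0.2349] jaw -8.9->-79.7 q1 -0.23 q6 -0.08 w 1.00 F [-0.5 -0.2  0.6]
dp [ 8.5   2.7  11.35] rot [ 1.236e+00  0.000e+00 -1.000e-03] rows 3.460997251843037 9.892171068213424
axes (tool x,y,z in world) [[0.0, -0.0, -1.0], [0.99, -0.15, 0.0], [-0.15, -0.99, 0.0]]
```

View pics/s3.png

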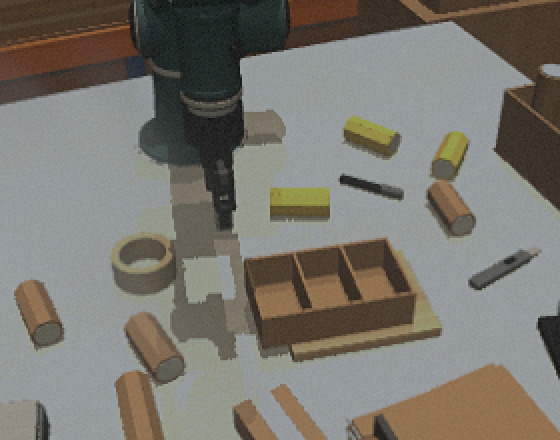

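The carton lies on the board with its three cells up; the rim corners are at about (247,265), (395,240) and (412,295) in this crop. I measure it from the top.

```bash
cat > cart.py <<'E'
from h import *
from workcell import bot
import sys
c=bot.get_calibration('top'); im,d=bot.read_camera('top'); P=pts(im,d,c)
cv2.imwrite('pics/%s.png'%sys.argv[1],im[100:300,120:420,::-1].repeat(2,0).repeat(2,1))
q=P.reshape(-1,3)
k=q[(q[:,2]>.07)&(q[:,2]<.092)&(q[:,0]>.45)&(q[:,0]<.72)&(q[:,1]>-.09)&(q[:,1]<.22)]
r=rect(k[:,:2]); print(len(k),r, np.median(k[:,2])); print(cv2.boxPoints((tuple(r[0]*1000),r[1],r[2])).round().tolist())
goal(.572,-.225,.15,100.3)
E
python3 cart.py t3
```

```text
685 (array([0.58546118, 0.04742659]), (227.8849334716797, 136.8468475341797), 81.32091522216797) 0.08096271754339938
[[501.0, -55.0], [636.0, -76.0], [670.0, 150.0], [535.0, 170.0]]
t3.27 tcp [ 0.5625 -0.1102  0.2348] jaw -9.0->-79.7 q1 -0.24 q6 -0.08 w 0.99 F [-0.1  0.1  0.5]
dp [ 8.49  2.74 11.17] rot [ 1.233e+00  1.000e-03 -1.000e-03] rows 3.4291727275836417 9.868001666576681
axes (tool x,y,z in world) [[-0.0, -0.0, -1.0], [0.99, -0.16, 0.0], [-0.16, -0.99, 0.0]]
```

View pics/t3.png

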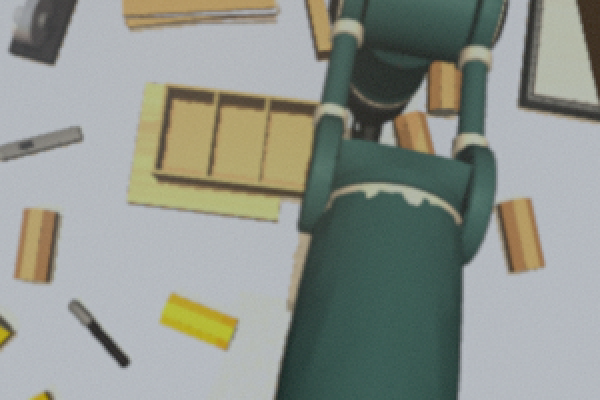

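The foot end is hidden by the arm, but the fit matches the known size: centre (0.585,0.047), height axis at 81.3°. I will re-measure once the view is clear. First I grasp tube A.

```bash
python3 -m creep '[{"grip":7,"dp":[8.5,2.7,11.2],"rotation":[1.233,0,0]},{"grip":7,"dp":[8.5,2.7,11.2],"rotation":[1.233,0,0]},{"grip":7,"dp":[8.5,2.7,11.2],"rotation":[1.233,0,0]},{"grip":7,"dp":[8.5,2.7,11.2],"rotation":[1.233,0,0]},{"grip":7,"dp":[8.5,2.7,11.2],"rotation":[1.233,0,0]}]'
python3 -c "
from h import *
goal(.572,-.225,.12,100.3)"
```

```text
time: 3.68
tool_pos: [0.5702, -0.2243, 0.1455]
tcp_rot: [1.759, 0.73, -1.768]
wrist_force: [-0.6, 1.1, 0.3]
width: 0.82
t3.68 tcp [ 0.5702 -0.2243  0.1455] jaw -45.2->-79.7 q1 -0.41 q6 0.37 w 0.82 F [-0.6  1.1  0.3]
dp [ 2.54  0.19 -0.08] rot [0.602 0.004 0.004] rows 0.6121757170551 4.815739178928752
axes (tool x,y,z in world) [[-0.01, 0.0, -1.0], [0.7, -0.71, -0.01], [-0.71, -0.7, 0.0]]
```

```bash
python3 -m creep '[{"grip":7,"dp":[2.5,0.2,-0.1],"rotation":[0.602,0.004,0.004]},{"grip":7,"dp":[2.5,0.2,-0.1],"rotation":[0.602,0.004,0.004]},{"grip":7,"dp":[2.5,0.2,-0.1],"rotation":[0.602,0.004,0.004]},{"grip":7,"dp":[2.5,0.2,-0.1],"rotation":[0.602,0.004,0.004]},{"grip":7,"dp":[2.5,0.2,-0.1],"rotation":[0.602,0.004,0.004]}]'
python3 -c "
from h import *
goal(.572,-.225,.03,100.3)
from workcell import bot
im,d=bot.read_camera('wrist');cv2.imwrite('pics/w1.png',im[:,:,::-1])"
```

```text
time: 4.1
tool_pos: [0.5746, -0.2225, 0.1243]
tcp_rot: [2.13, 0.193, -2.12]
wrist_force: [-0.5, 0.2, 0.5]
width: 0.82
t4.10 tcp [ 0.5746 -0.2225  0.1243] jaw -79.5->-79.7 q1 -0.41 q6 0.98 w 0.82 F [-0.5  0.2  0.5]
dp [9.42 0.18 0.34] rot [ 0.003 -0.005 -0.002] rows 2.2620189071323833 0.045560496410962
axes (tool x,y,z in world) [[0.0, -0.0, -1.0], [0.18, -0.98, 0.0], [-0.98, -0.18, -0.0]]
```

View pics/w1.png

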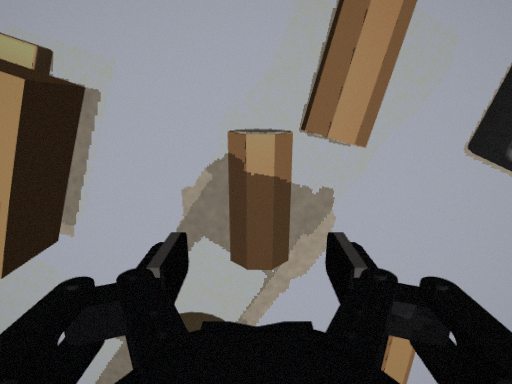

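The tube is centred between the pads (tube at column 260, pads at 187 and 330). I descend and close.

```bash
python3 -m creep '[{"grip":7,"dp":[4,0.2,0.3],"rotation":[0,-0.005,0]},{"grip":7,"dp":[8,0.2,0.3],"rotation":[0,-0.005,0]},{"grip":7,"dp":[9.4,0.2,0.3],"rotation":[0,-0.005,0]},{"grip":7,"dp":[9.4,0.2,0.3],"rotation":[0,-0.005,0]},{"grip":4,"dp":[9.4,0.2,0.3],"rotation":[0,-0.005,0]}]' 25; python3 -m creep '[{"grip":4,"dp":[0,0,0],"rotation":[0,0,0]},{"grip":4,"dp":[0,0,0],"rotation":[0,0,0]},{"grip":4,"dp":[0,0,0],"rotation":[0,0,0]},{"grip":4,"dp":[0,0,0],"rotation":[0,0,0]}]'
python3 -c "
from h import *
goal(.572,-.225,.16,100.3)"
```

```text
time: 4.57
tool_pos: [0.5718, -0.2252, 0.0301]
tcp_rot: [2.119, 0.201, -2.123]
wrist_force: [0.1, -0.1, -0.3]
width: 0.694
time: 4.9
tool_pos: [0.5738, -0.2263, 0.0327]
tcp_rot: [2.124, 0.196, -2.117]
wrist_force: [-0.2, 0.0, 1.9]
width: 0.553
t4.90 tcp [ 0.5738 -0.2263  0.0327] jaw -79.2->-79.7 q1 -0.41 q6 0.97 w 0.55 F [-0.2  0.   1.9]
dp [-12.74  -0.11   0.11] rot [ 0.009 -0.003 -0.004] rows 3.0544132449841777 0.08448464183392258
axes (tool x,y,z in world) [[0.0, -0.0, -1.0], [0.19, -0.98, 0.0], [-0.98, -0.19, -0.0]]
```

Gripped at 47 mm. I lift.

```bash
python3 -m creep '[{"grip":4,"dp":[-4,0,0],"rotation":[0,0,0]},{"grip":4,"dp":[-8,0,0],"rotation":[0,0,0]},{"grip":4,"dp":[-12,0,0],"rotation":[0,0,0]},{"grip":4,"dp":[-14,0,0],"rotation":[0,0,0]},{"grip":4,"dp":[-14,0,0],"rotation":[0,0,0]}]' 
python3 -c "
from h import *
from workcell import bot
c=bot.get_calibration('scene');im,d=bot.read_camera('scene');cv2.imwrite('pics/s4.png',im[80:300,120:400,::-1].repeat(2,0).repeat(2,1))
P=pts(im,d,c); np.savez('s4.npz',im=im,P=P)
goal(.59,.05,.16,81.3)
"; python3 cart.py t4
```

```text
time: 5.32
tool_pos: [0.5767, -0.2273, 0.1792]
tcp_rot: [2.131, 0.191, -2.105]
wrist_force: [0.9, -0.9, -0.5]
width: 0.555
t5.37 tcp [ 0.575  -0.2266  0.1757] jaw -79.2->-98.7 q1 -0.41 q6 0.97 w 0.55 F [-0.1 -0.2 -2.2]
dp [  1.41 -26.9   -6.65] rot [ 0.341 -0.009 -0.006] rows 6.653666217225373 2.727416648670692
axes (tool x,y,z in world) [[0.01, -0.01, -1.0], [0.19, -0.98, 0.01], [-0.98, -0.19, -0.01]]
779 (array([0.58539972, 0.04612666]), (230.69252014160156, 136.6538848876953), 81.21820831298828) 0.08095294506545664
[[500.0, -57.0], [635.0, -78.0], [671.0, 150.0], [535.0, 171.0]]
t5.42 tcp [ 0.5732 -0.2258  0.1727] jaw -79.2->-79.7 q1 -0.41 q6 0.97 w 0.55 F [ 0.5  0.6 -1.8]
dp [ 2.27 -0.11  0.11] rot [ 0.009 -0.003 -0.005] rows 0.544850501347648 0.08488973250555602
axes (tool x,y,z in world) [[0.0, -0.0, -1.0], [0.19, -0.98, 0.0], [-0.98, -0.19, -0.0]]
```

View pics/s4.png

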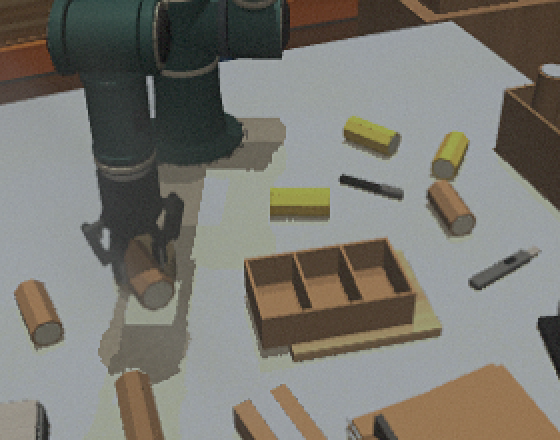

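View pics/t4.png

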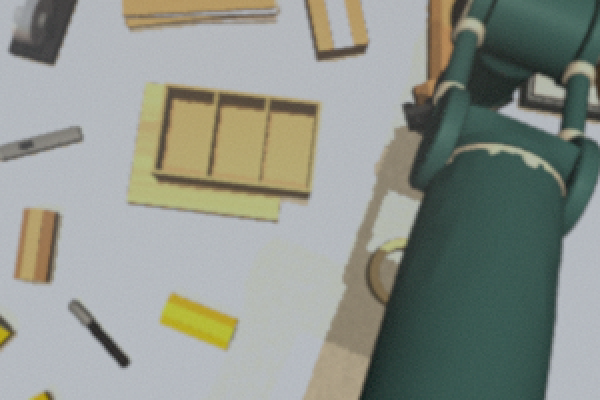

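The carton is fully visible: centre (0.5853,0.0463), height axis at 81.2°. The held tube at (148,270) looks as if it might be pitched, so I check that in depth.

Run:
```python
from h import *
z=np.load('s4.npz'); im,P=z['im'],z['P']
hsv=cv2.cvtColor(im,cv2.COLOR_RGB2HSV)
m=(P[...,2]>.11)&(P[...,2]<.23)&(np.abs(P[...,0]-.575)<.09)&(np.abs(P[...,1]+.226)<.07)&(hsv[...,1]>90)&(hsv[...,2]>60)
q=P[m]; a=np.radians(10.3); ax=np.array([np.cos(a),np.sin(a)])
s=(q[:,:2]-[.575,-.2265])@ax
print(len(q))
for lo in np.arange(-.06,.061,.015):
    k=(s>=lo)&(s<lo+.015)
    if k.sum()>4: print(round(lo,3),k.sum(),np.percentile(q[k,2],[3,50,97]).round(3))
v,u=np.nonzero(m);print(u.min(),u.max(),v.min(),v.max())
hm=(P[...,2]>.1)&(P[...,2]<.26)&(np.abs(P[...,0]-.575)<.06)&(np.abs(P[...,1]+.226)<.09)&(hsv[...,2]<50)
k=P[hm]; 
for lo in np.arange(.10,.24,.01):
    j=k[(k[:,2]>=lo)&(k[:,2]<lo+.01)]
    if len(j): print(lo.round(2),len(j),j[:,1].min().round(3),j[:,1].max().round(3))
```

```text
45
0.03 22 [0.189 0.192 0.194]
0.045 23 [0.185 0.193 0.195]
191 204 214 220
0.18 4 -0.202 -0.2
0.19 3 -0.203 -0.189
0.2 3 -0.201 -0.189
0.21 3 -0.189 -0.188
0.22 1 -0.172 -0.172
0.23 4 -0.203 -0.168
```

Run:
```python
from h import *
z=np.load('s4.npz'); im,P=z['im'],z['P']
a=np.radians(10.3); ax=np.array([np.cos(a),np.sin(a)]); n=np.array([-ax[1],ax[0]])
rel=P[...,:2]-np.array([.574,-.2263]); s=rel@ax; t=rel@n
red=im[...,0].astype(int)-im[...,2]
m=(P[...,2]>.1)&(P[...,2]<.26)&(abs(s)<.09)&(abs(t)<.07)
for name,mm in(('tube',m&(red>20)),('dark',m&(red<=20))):
  print(name,mm.sum())
  for lo in np.arange(-.075,.075,.015):
    k=mm&(s>=lo)&(s<lo+.015)
    if k.sum()>4: print(round(lo,3),k.sum(),np.percentile(P[k][:,2],[3,50,97]).round(3),np.percentile(t[k],[3,97]).round(3))
```

```text
tube 239
-0.03 15 [0.189 0.19  0.193] [-0.005  0.008]
-0.015 22 [0.189 0.192 0.193] [-0.012  0.01 ]
0.0 28 [0.189 0.192 0.194] [-0.014  0.009]
0.015 30 [0.179 0.191 0.194] [-0.023  0.009]
0.03 63 [0.18  0.19  0.194] [-0.024  0.018]
0.045 76 [0.178 0.19  0.195] [-0.023  0.022]
dark 966
-0.045 12 [0.178 0.184 0.192] [0.001 0.022]
-0.03 15 [0.179 0.188 0.193] [-0.012  0.021]
-0.015 86 [0.179 0.217 0.238] [-0.056  0.051]
0.0 311 [0.176 0.218 0.259] [-0.053  0.055]
0.015 344 [0.178 0.235 0.258] [-0.058  0.059]
0.03 14 [0.16  0.174 0.19 ] [-0.025  0.024]
0.045 159 [0.148 0.168 0.188] [-0.024  0.018]
0.06 25 [0.159 0.173 0.189] [-0.018  0.021]
```

```bash
python3 - <<'E'
from h import *
z=np.load('s4.npz'); im,P=z['im'],z['P']
a=np.radians(10.3); ax=np.array([np.cos(a),np.sin(a)]); n=np.array([-ax[1],ax[0]])
rel=P[...,:2]-np.array([.574,-.2263]); s=rel@ax; t=rel@n
for sg in(1,-1):
  m=(P[...,2]>.1)&(P[...,2]<.26)&(abs(s)<.03)&(t*sg>.025)&(t*sg<.07)
  for lo in np.arange(.15,.25,.008):
    k=m&(P[...,2]>=lo)&(P[...,2]<lo+.008)
    if k.any(): print(sg,lo.round(3),k.sum(),(t[k]*sg).min().round(3),(t[k]*sg).max().round(3))
E
python3 -c "
from h import *
goal(.5967,.1203,.17,81.2)"
```

```text
1 0.166 2 0.027 0.033
1 0.174 13 0.025 0.038
1 0.182 9 0.025 0.037
1 0.19 8 0.028 0.036
1 0.198 7 0.025 0.031
1 0.206 22 0.025 0.053
1 0.214 39 0.026 0.057
1 0.222 27 0.026 0.058
1 0.23 25 0.026 0.061
1 0.238 27 0.025 0.061
1 0.246 16 0.025 0.066
-1 0.158 1 0.025 0.025
-1 0.166 4 0.027 0.032
-1 0.174 12 0.025 0.035
-1 0.182 11 0.025 0.036
-1 0.19 15 0.025 0.035
-1 0.198 8 0.027 0.034
-1 0.206 13 0.026 0.038
-1 0.214 39 0.025 0.053
-1 0.222 28 0.027 0.057
-1 0.23 36 0.026 0.059
-1 0.238 20 0.025 0.062
-1 0.246 23 0.025 0.064
t5.42 tcp [ 0.5732 -0.2258  0.1727] jaw -79.2->-98.8 q1 -0.41 q6 0.97 w 0.55 F [ 0.5  0.6 -1.8]
dp [  0.14 -33.55  -8.8 ] rot [ 0.342 -0.004 -0.004] rows 8.319015956683224 2.7403541333637635
axes (tool x,y,z in world) [[0.0, -0.0, -1.0], [0.19, -0.98, 0.0], [-0.98, -0.19, -0.0]]
```

Tube level, about 5 mm below the TCP; the fingertips are about 7 mm below the TCP. I carry it over the far (top) cell.

```bash
python3 -m creep '[{"grip":4,"dp":[0,-33.5,-8.8],"rotation":[0.342,0,0]},{"grip":4,"dp":[0,-33.5,-8.8],"rotation":[0.342,0,0]},{"grip":4,"dp":[0,-33.5,-8.8],"rotation":[0.342,0,0]},{"grip":4,"dp":[0,-33.5,-8.8],"rotation":[0.342,0,0]},{"grip":4,"dp":[0,-33.5,-8.8],"rotation":[0.342,0,0]}]'
python3 -c "
from h import *
goal(.5967,.1203,.14,81.2)"
```

```text
time: 5.83
tool_pos: [0.5842, -0.0194, 0.1674]
tcp_rot: [-2.138, 0.168, 2.147]
wrist_force: [-0.1, -0.0, -0.1]
width: 0.555
t5.83 tcp [ 0.5842 -0.0194  0.1674] jaw -98.8->-98.8 q1 -0.07 q6 1.65 w 0.56 F [-0.1 -0.  -0.1]
dp [  2.7 -14.    0.9] rot [-0.001  0.004 -0.003] rows 3.425748058126682 0.03870061615852456
axes (tool x,y,z in world) [[-0.0, -0.0, -1.0], [-0.15, -0.99, 0.0], [-0.99, 0.15, 0.0]]
```

```bash
python3 -m creep '[{"grip":4,"dp":[2.7,-14,0.9],"rotation":[0,0,0]},{"grip":4,"dp":[2.7,-14,0.9],"rotation":[0,0,0]},{"grip":4,"dp":[2.7,-14,0.9],"rotation":[0,0,0]},{"grip":4,"dp":[2.7,-14,0.9],"rotation":[0,0,0]},{"grip":4,"dp":[2.7,-14,0.9],"rotation":[0,0,0]}]'
python3 -c "
from h import *
goal(.5967,.1203,.093,81.2)
from workcell import bot
c=bot.get_calibration('wrist');im,d=bot.read_camera('wrist');cv2.imwrite('pics/w2.png',im[:,:,::-1]); np.savez('w2.npz',im=im,P=pts(im,d,c))
im,d=bot.read_camera('scene');cv2.imwrite('pics/s5.png',im[80:300,120:400,::-1].repeat(2,0).repeat(2,1))
"
```

```text
time: 6.25
tool_pos: [0.5961, 0.1225, 0.1387]
tcp_rot: [-2.139, 0.163, 2.152]
wrist_force: [0.1, -0.7, -0.8]
width: 0.555
t6.25 tcp [0.5961 0.1225 0.1387] jaw -98.5->-98.8 q1 0.16 q6 1.88 w 0.56 F [ 0.1 -0.7 -0.8]
dp [ 4.57  0.2  -0.12] rot [ 0.005  0.006 -0.003] rows 1.0974079471622484 0.06472636636660359
axes (tool x,y,z in world) [[-0.01, -0.0, -1.0], [-0.15, -0.99, 0.0], [-0.99, 0.15, 0.01]]
```

View pics/w2.png

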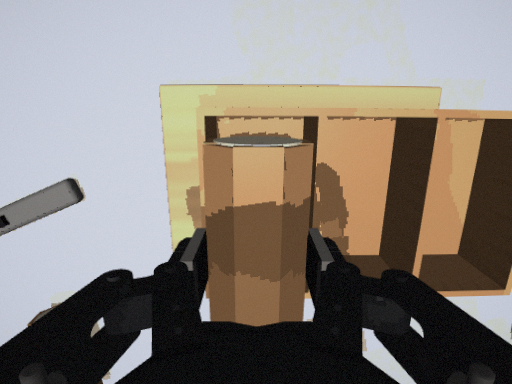

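View pics/s5.png

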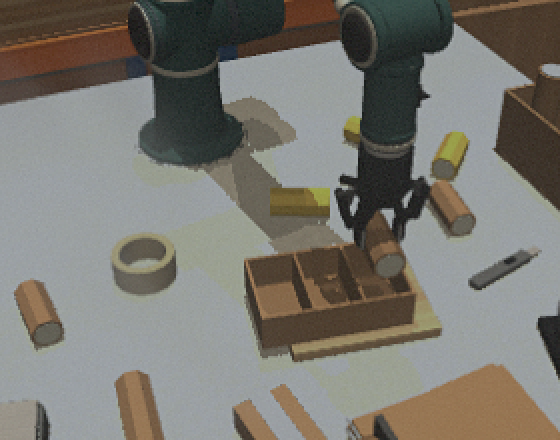

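The held tube's far end is at (258,145) and the cell's far wall at (255,115). I measure both to check centring along the cell.

Run:
```python
from h import *
z=np.load('w2.npz'); P=z['P']
for v in (112,116,120,150,160,200,280,295): print(v,P[v,258].round(4))
for u in (202,206,215,290,300,312,400): print(u,P[175,u].round(4))
q=P.reshape(-1,3); c=np.array([.5853,.0463]); u=np.array([.152,.988]); x=np.array([.988,-.152])
k=q[(q[:,2]>.075)&(q[:,2]<.088)&(q[:,0]>.45)]; r=k[:,:2]-c
print('rim x',np.percentile(r@x,[1,99]).round(4),'u',np.percentile(r@u,[1,99]).round(4))
k=q[(q[:,2]>.1455)&(q[:,2]<.165)&(np.abs(q[:,0]-.6)<.09)&(np.abs((q[:,:2]-c)@u-.075)<.012)]; r=k[:,:2]-c
print('tube top z',np.median(k[:,2]),'x',np.percentile(r@x,[1,99]).round(4),'u',np.percentile(r@u,[1,99]).round(4))
```

```text
112 [0.6618 0.1125 0.0815]
116 [0.6579 0.1127 0.0244]
120 [0.6548 0.1132 0.0244]
150 [0.649  0.1148 0.1546]
160 [0.645  0.1154 0.1535]
200 [0.6289 0.1178 0.1533]
280 [0.5923 0.1232 0.1531]
295 [0.585  0.1243 0.1536]
202 [0.6285 0.1537 0.0827]
206 [0.6396 0.1392 0.1407]
215 [0.6401 0.1343 0.1461]
290 [0.6361 0.1035 0.1488]
300 [0.6343 0.0988 0.1441]
312 [0.6152 0.0822 0.0713]
400 [0.5979 0.009  0.0432]
rim x [-0.0652  0.0686] u [-0.1114  0.1149]
tube top z 0.1531126267269816 x [-0.0267  0.0538] u [0.0633 0.0868]
```

Centred to about 2 mm. I lower to just above the rim and release.

```bash
python3 -m creep '[{"grip":4,"dp":[2,0.2,-0.1],"rotation":[0.005,0.006,-0.003]},{"grip":4,"dp":[3.5,0.2,-0.1],"rotation":[0.005,0.006,-0.003]},{"grip":4,"dp":[4.5,0.2,-0.1],"rotation":[0.005,0.006,-0.003]},{"grip":4,"dp":[4.5,0.2,-0.1],"rotation":[0.005,0.006,-0.003]},{"grip":4,"dp":[4.5,0.2,-0.1],"rotation":[0.005,0.006,-0.003]}]'
python3 -c "
from h import *
goal(.5967,.1203,.093,81.2)"
```

```text
time: 6.77
tool_pos: [0.5987, 0.1151, 0.0968]
tcp_rot: [-2.143, 0.172, 2.134]
wrist_force: [-0.1, 0.6, -0.4]
width: 0.557
t6.77 tcp [0.5987 0.1151 0.0968] jaw -99.1->-98.8 q1 0.15 q6 1.88 w 0.56 F [-0.1  0.6 -0.4]
dp [ 0.38 -0.48  0.28] rot [-0.006 -0.004 -0.   ] rows 0.16118915645504855 0.06023859516744857
axes (tool x,y,z in world) [[0.0, -0.0, -1.0], [-0.16, -0.99, 0.0], [-0.99, 0.16, -0.0]]
```

```bash
python3 -m creep '[{"grip":4,"dp":[0.2,-0.3,0.1],"rotation":[0,0,0]},{"grip":4,"dp":[0.2,-0.3,0.1],"rotation":[0,0,0]},{"grip":4,"dp":[0.2,-0.3,0.1],"rotation":[0,0,0]}]'
python3 -c "
from h import *
goal(.5967,.1203,.093,81.2)"
```

```text
time: 7.02
tool_pos: [0.5997, 0.1196, 0.0968]
tcp_rot: [-2.148, 0.169, 2.13]
wrist_force: [-0.1, -0.6, -1.5]
width: 0.553
t7.02 tcp [0.5997 0.1196 0.0968] jaw -99.1->-98.8 q1 0.16 q6 1.89 w 0.55 F [-0.1 -0.6 -1.5]
dp [ 0.38 -0.02  0.31] rot [-0.005 -0.008  0.001] rows 0.11758352474552851 0.07663434057557639
axes (tool x,y,z in world) [[0.01, -0.0, -1.0], [-0.16, -0.99, -0.0], [-0.99, 0.16, -0.01]]
```

```bash
python3 -m creep '[{"grip":4,"dp":[0.3,0,0.4],"rotation":[0,0,0]},{"grip":4,"dp":[0.3,0,0.4],"rotation":[0,0,0]}]'; python3 -m creep '[{"grip":8.5,"dp":[0,0,0],"rotation":[0,0,0]},{"grip":8.5,"dp":[0,0,0],"rotation":[0,0,0]},{"grip":8.5,"dp":[0,0,0],"rotation":[0,0,0]}]'
python3 -c "
from h import *
goal(.5967,.1203,.2,81.2)
from workcell import bot
im,d=bot.read_camera('scene');cv2.imwrite('pics/s6.png',im[80:300,120:400,::-1].repeat(2,0).repeat(2,1))
"
```

```text
time: 7.18
tool_pos: [0.5944, 0.1203, 0.0927]
tcp_rot: [-2.146, 0.169, 2.132]
wrist_force: [-0.3, -0.9, -0.9]
width: 0.556
time: 7.43
tool_pos: [0.5954, 0.1202, 0.0932]
tcp_rot: [-2.147, 0.169, 2.131]
wrist_force: [0.3, -0.4, 0.8]
width: 0.948
t7.43 tcp [0.5954 0.1202 0.0932] jaw -99.1->-98.8 q1 0.16 q6 1.89 w 0.95 F [ 0.3 -0.4  0.8]
dp [-10.68  -0.04  -0.21] rot [-0.004 -0.007  0.001] rows 2.562244053635562 0.06997127034519994
axes (tool x,y,z in world) [[0.01, -0.0, -1.0], [-0.16, -0.99, -0.0], [-0.99, 0.16, -0.01]]
```

View pics/s6.png

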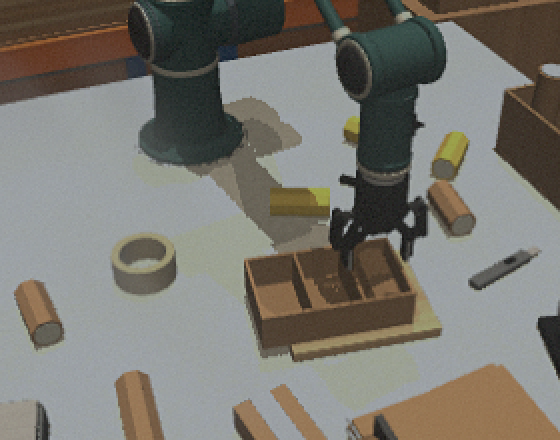

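The tube dropped into the top cell at (385,270). Next is tube C.

```bash
python3 -m creep '[{"grip":8.5,"dp":[-4,0,0],"rotation":[0,0,0]},{"grip":8,"dp":[-8,0,0],"rotation":[0,0,0]},{"grip":7,"dp":[-8,-4,0],"rotation":[0,0,0]},{"grip":7,"dp":[-8,-8,0],"rotation":[0,0,0]},{"grip":7,"dp":[-8,-12,0],"rotation":[0,0,0]}]'
python3 -c "
from h import *
goal(.4425,.347,.12,82.6)"
```

```text
time: 7.9
tool_pos: [0.6148, 0.2396, 0.1751]
tcp_rot: [-2.148, 0.17, 2.126]
wrist_force: [0.8, -0.8, -0.5]
width: 0.817
t7.90 tcp [0.6148 0.2396 0.1751] jaw -99.2->-97.4 q1 0.34 q6 2.07 w 0.82 F [ 0.8 -0.8 -0.5]
dp [ 5.34 -7.84 18.78] rot [-0.031 -0.01   0.002] rows 5.045659438685616 0.2633759428843217
axes (tool x,y,z in world) [[0.01, 0.0, -1.0], [-0.16, -0.99, -0.0], [-0.99, 0.16, -0.01]]
```

```bash
python3 -m creep '[{"grip":7,"dp":[5,-7.8,18.8],"rotation":[-0.031,-0.01,0]},{"grip":7,"dp":[5,-7.8,18.8],"rotation":[-0.031,-0.01,0]},{"grip":7,"dp":[5,-7.8,18.8],"rotation":[-0.031,-0.01,0]},{"grip":7,"dp":[5,-7.8,18.8],"rotation":[-0.031,-0.01,0]},{"grip":7,"dp":[5,-7.8,18.8],"rotation":[-0.031,-0.01,0]}]'
python3 -m creep '[{"grip":7,"dp":[0,0,0],"rotation":[0,0,0]},{"grip":7,"dp":[0,0,0],"rotation":[0,0,0]}]'
python3 -c "
from h import *
goal(.4425,.347,.03,82.6)
from workcell import bot
im,d=bot.read_camera('wrist');cv2.imwrite('pics/w3.png',im[:,:,::-1])"
```

```text
time: 8.32
tool_pos: [0.44, 0.3455, 0.1217]
tcp_rot: [-2.152, 0.136, 2.158]
wrist_force: [0.3, 0.8, 0.3]
width: 0.818
time: 8.48
tool_pos: [0.4392, 0.3453, 0.1212]
tcp_rot: [-2.153, 0.134, 2.163]
wrist_force: [-0.7, -0.8, 0.5]
width: 0.818
t8.48 tcp [0.4392 0.3453 0.1212] jaw -97.1->-97.4 q1 0.62 q6 2.31 w 0.82 F [-0.7 -0.8  0.5]
dp [ 9.11 -0.21 -0.35] rot [ 0.006  0.004 -0.001] rows 2.1879097143741273 0.05920550199626632
axes (tool x,y,z in world) [[-0.0, -0.0, -1.0], [-0.12, -0.99, 0.0], [-0.99, 0.12, 0.0]]
```

View pics/w3.png

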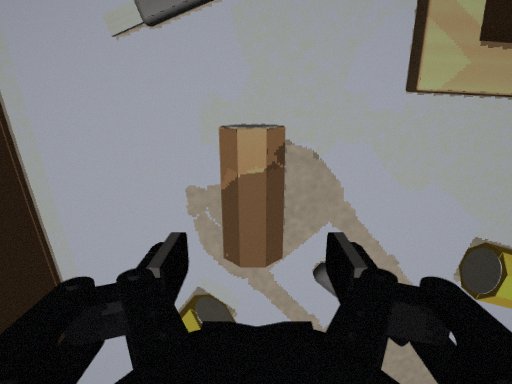

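The tube is centred at column 252 and the marker tip at (325,275) stays clear of the finger path. I descend and close.

```bash
python3 -m creep '[{"grip":7,"dp":[4,-0.2,-0.3],"rotation":[0.006,0,0]},{"grip":7,"dp":[8,-0.2,-0.3],"rotation":[0.006,0,0]},{"grip":7,"dp":[9.1,-0.2,-0.3],"rotation":[0.006,0,0]},{"grip":7,"dp":[9.1,-0.2,-0.3],"rotation":[0.006,0,0]},{"grip":4,"dp":[9.1,-0.2,-0.3],"rotation":[0.006,0,0]}]' 25; python3 -m creep '[{"grip":4,"dp":[0,0,0],"rotation":[0,0,0]},{"grip":4,"dp":[0,0,0],"rotation":[0,0,0]},{"grip":4,"dp":[0,0,0],"rotation":[0,0,0]},{"grip":4,"dp":[0,0,0],"rotation":[0,0,0]}]'
python3 -m creep '[{"grip":4,"dp":[-4,0,0],"rotation":[0,0,0]},{"grip":4,"dp":[-8,0,0],"rotation":[0,0,0]},{"grip":4,"dp":[-12,0,0],"rotation":[0,0,0]},{"grip":4,"dp":[-14,0,0],"rotation":[0,0,0]},{"grip":4,"dp":[-14,0,0],"rotation":[0,0,0]}]' 
python3 -c "
from h import *
goal(.5853,.0463,.16,81.2)"; python3 cart.py t5
```

```text
time: 8.95
tool_pos: [0.4454, 0.3457, 0.0312]
tcp_rot: [-2.148, 0.145, 2.156]
wrist_force: [-0.2, 0.6, 0.5]
width: 0.699
time: 9.28
tool_pos: [0.4461, 0.3473, 0.0332]
tcp_rot: [-2.151, 0.14, 2.151]
wrist_force: [-0.0, -0.8, 4.9]
width: 0.557
time: 9.7
tool_pos: [0.4484, 0.3489, 0.1786]
tcp_rot: [-2.156, 0.133, 2.141]
wrist_force: [0.8, 0.7, 0.4]
width: 0.556
t9.70 tcp [0.4484 0.3489 0.1786] jaw -97.6->-98.8 q1 0.62 q6 2.32 w 0.56 F [0.8 0.7 0.4]
dp [  1.71  28.2  -17.56] rot [ 0.021 -0.006  0.009] rows 7.977223485780146 0.1884649896410662
axes (tool x,y,z in world) [[0.01, 0.01, -1.0], [-0.13, -0.99, -0.01], [-0.99, 0.13, -0.01]]
1058 (array([0.58530701, 0.04617374]), (230.6185302734375, 136.4891815185547), 81.36026763916016) 0.07975441401896083
[[501.0, -58.0], [635.0, -78.0], [670.0, 150.0], [535.0, 170.0]]
t9.75 tcp [0.4469 0.3478 0.1753] jaw -97.6->-79.7 q1 0.62 q6 2.32 w 0.55 F [ 0.2 -0.  -1.6]
dp [  2.25  55.14 -19.98] rot [-0.313 -0.004  0.006] rows 14.07373574859191 2.502964438021567
axes (tool x,y,z in world) [[0.0, 0.01, -1.0], [-0.13, -0.99, -0.01], [-0.99, 0.13, -0.0]]
```

View pics/t5.png

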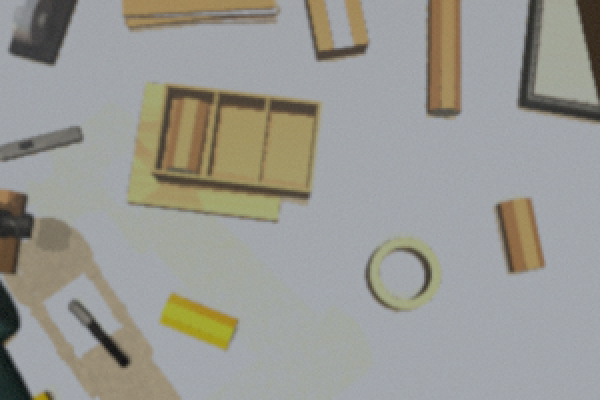

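Tube A lies flat in the top cell at (185,135), and the carton has not moved. Tube C goes to the middle cell.

```bash
python3 -m creep '[{"grip":4,"dp":[1.3,28.1,-18],"rotation":[0.021,0,0]},{"grip":4,"dp":[1.3,28.1,-18],"rotation":[0.021,0,0]},{"grip":4,"dp":[1.3,28.1,-18],"rotation":[0.021,0,0]},{"grip":4,"dp":[1.3,28.1,-18],"rotation":[0.021,0,0]},{"grip":4,"dp":[1.3,28.1,-18],"rotation":[0.021,0,0]}]'
python3 -c "
from h import *
goal(.5875,.0463,.135,81.3)"
```

```text
time: 10.17
tool_pos: [0.5316, 0.1557, 0.1602]
tcp_rot: [-2.135, 0.165, 2.149]
wrist_force: [-0.0, 1.0, -1.5]
width: 0.555
t10.17 tcp [0.5316 0.1557 0.1602] jaw -98.8->-98.7 q1 0.24 q6 1.96 w 0.56 F [-0.   1.  -1.5]
dp [ 2.48  9.95 -7.21] rot [-0.001  0.006 -0.001] rows 3.006757744708784 0.0535667477665683
axes (tool x,y,z in world) [[-0.01, 0.0, -1.0], [-0.15, -0.99, 0.0], [-0.99, 0.15, 0.01]]
```

```bash
python3 -m creep '[{"grip":4,"dp":[1,10,-7.2],"rotation":[0,0.005,0]},{"grip":4,"dp":[1,10,-7.2],"rotation":[0,0.005,0]},{"grip":4,"dp":[1,10,-7.2],"rotation":[0,0.005,0]},{"grip":4,"dp":[2.5,10,-7.2],"rotation":[0,0.005,0]},{"grip":4,"dp":[2.5,10,-7.2],"rotation":[0,0.005,0]}]'
python3 -m creep '[{"grip":4,"dp":[0,0,0],"rotation":[0,0,0]},{"grip":4,"dp":[0,0,0],"rotation":[0,0,0]}]'
python3 -c "
from h import *
goal(.5875,.0463,.093,81.3)"
```

```text
time: 10.58
tool_pos: [0.586, 0.0453, 0.1325]
tcp_rot: [-2.133, 0.17, 2.145]
wrist_force: [-1.0, 0.8, -2.9]
width: 0.555
time: 10.75
tool_pos: [0.5871, 0.0485, 0.1359]
tcp_rot: [-2.14, 0.164, 2.143]
wrist_force: [-0.2, -0.4, -1.0]
width: 0.554
t10.75 tcp [0.5871 0.0485 0.1359] jaw -98.8->-98.7 q1 0.04 q6 1.76 w 0.55 F [-0.2 -0.4 -1. ]
dp [ 4.29  0.21 -0.08] rot [-0.002  0.001  0.   ] rows 1.0295116011032415 0.01624296773984634
axes (tool x,y,z in world) [[-0.0, 0.0, -1.0], [-0.15, -0.99, -0.0], [-0.99, 0.15, 0.0]]
```

```bash
python3 -m creep '[{"grip":4,"dp":[2,0.2,-0.1],"rotation":[0,0,0]},{"grip":4,"dp":[3.5,0.2,-0.1],"rotation":[0,0,0]},{"grip":4,"dp":[4.2,0.2,-0.1],"rotation":[0,0,0]},{"grip":4,"dp":[4.2,0.2,-0.1],"rotation":[0,0,0]},{"grip":4,"dp":[4.2,0.2,-0.1],"rotation":[0,0,0]}]'
python3 -m creep '[{"grip":4,"dp":[0,0,0],"rotation":[0,0,0]},{"grip":4,"dp":[0,0,0],"rotation":[0,0,0]},{"grip":4,"dp":[0,0,0],"rotation":[0,0,0]}]'
python3 -c "
from h import *
goal(.5875,.0463,.093,81.3)"
```

```text
time: 11.17
tool_pos: [0.5889, 0.0466, 0.0952]
tcp_rot: [-2.143, 0.163, 2.141]
wrist_force: [0.9, 0.4, -0.7]
width: 0.558
time: 11.42
tool_pos: [0.5901, 0.0458, 0.0963]
tcp_rot: [-2.145, 0.165, 2.137]
wrist_force: [1.3, -0.1, -1.4]
width: 0.552
t11.42 tcp [0.5901 0.0458 0.0963] jaw -98.8->-98.7 q1 0.04 q6 1.76 w 0.55 F [ 1.3 -0.1 -1.4]
dp [ 0.33 -0.01  0.27] rot [-0.002 -0.004  0.001] rows 0.10195252423125369 0.0351128073019679
axes (tool x,y,z in world) [[0.0, 0.0, -1.0], [-0.15, -0.99, -0.0], [-0.99, 0.15, -0.0]]
```

Within 3 mm. I shift a little, then release.

```bash
python3 -m creep '[{"grip":4,"dp":[0.3,0,0.3],"rotation":[0,0,0]},{"grip":4,"dp":[0.3,0,0.3],"rotation":[0,0,0]}]'; python3 -m creep '[{"grip":8.5,"dp":[0,0,0],"rotation":[0,0,0]},{"grip":8.5,"dp":[0,0,0],"rotation":[0,0,0]},{"grip":8.5,"dp":[0,0,0],"rotation":[0,0,0]}]'; python3 -m creep '[{"grip":8.5,"dp":[-4,0,0],"rotation":[0,0,0]},{"grip":8.5,"dp":[-8,0,0],"rotation":[0,0,0]},{"grip":7,"dp":[-8,4,0],"rotation":[0,0,0]},{"grip":7,"dp":[-8,8,0],"rotation":[0,0,0]},{"grip":7,"dp":[-8,12,0],"rotation":[0,0,0]}]'
python3 -c "
from h import *
goal(.439,-.372,.12,97.3)"
```

```text
time: 11.58
tool_pos: [0.5858, 0.0461, 0.092]
tcp_rot: [-2.142, 0.165, 2.14]
wrist_force: [-0.3, -0.0, -0.4]
width: 0.556
time: 11.83
tool_pos: [0.5866, 0.046, 0.0923]
tcp_rot: [-2.143, 0.165, 2.139]
wrist_force: [0.2, 0.9, -0.0]
width: 0.954
time: 12.25
tool_pos: [0.5687, -0.0733, 0.174]
tcp_rot: [-2.148, 0.163, 2.137]
wrist_force: [0.4, -0.6, 0.3]
width: 0.82
t12.25 tcp [ 0.5687 -0.0733  0.174 ] jaw -98.7->-82.7 q1 -0.17 q6 1.55 w 0.82 F [ 0.4 -0.6  0.3]
dp [ 5.34 31.49  8.33] rot [-0.279 -0.005 -0.   ] rows 7.9151250158194895 2.234386159909426
axes (tool x,y,z in world) [[0.01, -0.0, -1.0], [-0.15, -0.99, -0.0], [-0.99, 0.15, -0.01]]
```

```bash
python3 -m creep '[{"grip":7,"dp":[3,31.5,8.3],"rotation":[-0.279,-0.005,0]},{"grip":7,"dp":[3,31.5,8.3],"rotation":[-0.279,-0.005,0]},{"grip":7,"dp":[3,31.5,8.3],"rotation":[-0.279,-0.005,0]},{"grip":7,"dp":[3,31.5,8.3],"rotation":[-0.279,-0.005,0]},{"grip":7,"dp":[3,31.5,8.3],"rotation":[-0.279,-0.005,0]}]'
python3 -c "
from h import *
goal(.439,-.372,.12,97.3)"
```

```text
time: 12.67
tool_pos: [0.4864, -0.2591, 0.1536]
tcp_rot: [2.154, 0.135, -2.159]
wrist_force: [0.8, 0.3, -0.2]
width: 0.82
t12.67 tcp [ 0.4864 -0.2591  0.1536] jaw -82.8->-82.7 q1 -0.53 q6 0.91 w 0.82 F [ 0.8  0.3 -0.2]
dp [ 3.37 10.61  6.1 ] rot [-0.002  0.002  0.   ] rows 3.0436914243112763 0.025325167214252632
axes (tool x,y,z in world) [[-0.0, -0.0, -1.0], [0.12, -0.99, -0.0], [-0.99, -0.12, 0.0]]
```

```bash
python3 -m creep '[{"grip":7,"dp":[3.3,10.6,6.1],"rotation":[0,0,0]},{"grip":7,"dp":[3.3,10.6,6.1],"rotation":[0,0,0]},{"grip":7,"dp":[3.3,10.6,6.1],"rotation":[0,0,0]},{"grip":7,"dp":[3.3,10.6,6.1],"rotation":[0,0,0]},{"grip":7,"dp":[3.3,10.6,6.1],"rotation":[0,0,0]}]'
python3 -m creep '[{"grip":7,"dp":[0,0,0],"rotation":[0,0,0]},{"grip":7,"dp":[0,0,0],"rotation":[0,0,0]}]'
python3 -c "
from h import *
goal(.439,-.372,.03,97.3)
from workcell import bot
im,d=bot.read_camera('wrist');cv2.imwrite('pics/w4.png',im[:,:,::-1])"
```

```text
time: 13.08
tool_pos: [0.4382, -0.3719, 0.1197]
tcp_rot: [2.156, 0.132, -2.164]
wrist_force: [0.1, 0.8, -0.2]
width: 0.822
time: 13.25
tool_pos: [0.4404, -0.3694, 0.1209]
tcp_rot: [2.154, 0.136, -2.159]
wrist_force: [-0.2, -0.2, 0.3]
width: 0.818
t13.25 tcp [ 0.4404 -0.3694  0.1209] jaw -82.8->-82.7 q1 -0.74 q6 0.71 w 0.82 F [-0.2 -0.2  0.3]
dp [9.09 0.25 0.15] rot [-0.002  0.002  0.001] rows 2.1801818684121224 0.025022301447963108
axes (tool x,y,z in world) [[-0.0, 0.0, -1.0], [0.13, -0.99, -0.0], [-0.99, -0.13, 0.0]]
```

View pics/w4.png

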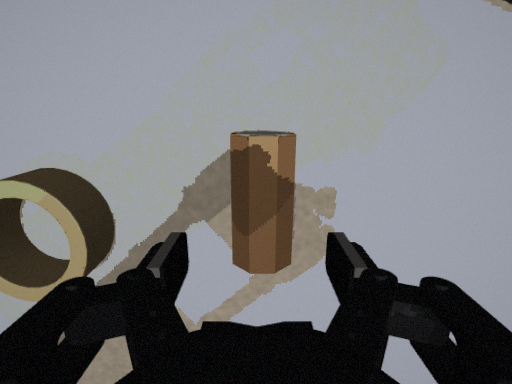

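The tube is centred at column 263 and the tape roll on the left is clear. I grasp.

```bash
python3 -m creep '[{"grip":7,"dp":[4,0.2,0.1],"rotation":[0,0,0]},{"grip":7,"dp":[8,0.2,0.1],"rotation":[0,0,0]},{"grip":7,"dp":[9.1,0.2,0.1],"rotation":[0,0,0]},{"grip":7,"dp":[9.1,0.2,0.1],"rotation":[0,0,0]},{"grip":4,"dp":[9.1,0.2,0.1],"rotation":[0,0,0]}]' 25; python3 -m creep '[{"grip":4,"dp":[0,0,0],"rotation":[0,0,0]},{"grip":4,"dp":[0,0,0],"rotation":[0,0,0]},{"grip":4,"dp":[0,0,0],"rotation":[0,0,0]},{"grip":4,"dp":[0,0,0],"rotation":[0,0,0]}]'
python3 -m creep '[{"grip":4,"dp":[-4,0,0],"rotation":[0,0,0]},{"grip":4,"dp":[-8,0,0],"rotation":[0,0,0]},{"grip":4,"dp":[-12,0,0],"rotation":[0,0,0]},{"grip":4,"dp":[-14,0,0],"rotation":[0,0,0]},{"grip":4,"dp":[-14,0,0],"rotation":[0,0,0]}]' 
python3 cart.py t6; python3 -c "
from h import *
goal(.577,-.028,.16,81.3)"
```

```text
time: 13.72
tool_pos: [0.4391, -0.3712, 0.0296]
tcp_rot: [2.152, 0.138, -2.161]
wrist_force: [0.2, -0.5, 0.1]
width: 0.696
time: 14.05
tool_pos: [0.4402, -0.3734, 0.0317]
tcp_rot: [2.156, 0.132, -2.156]
wrist_force: [0.0, 1.2, 4.8]
width: 0.554
time: 14.47
tool_pos: [0.4424, -0.3755, 0.1773]
tcp_rot: [2.159, 0.124, -2.146]
wrist_force: [-0.4, -0.8, -0.6]
width: 0.548
1354 (array([0.58543164, 0.04635459]), (230.92794799804688, 136.84120178222656), 81.37518310546875) 0.0762634840400156
[[500.0, -58.0], [636.0, -78.0], [670.0, 150.0], [535.0, 171.0]]
t14.52 tcp [ 0.4411 -0.3743  0.174 ] jaw -82.9->-79.7 q1 -0.75 q6 0.70 w 0.55 F [ 0.4  0.5 -1.3]
dp [  2.35 -13.2  -14.84] rot [-0.055 -0.002 -0.006] rows 4.795524555685897 0.4446851195505483
axes (tool x,y,z in world) [[0.0, -0.01, -1.0], [0.12, -0.99, 0.01], [-0.99, -0.12, -0.0]]
t14.52 tcp [ 0.4411 -0.3743  0.174 ] jaw -82.9->-98.7 q1 -0.75 q6 0.70 w 0.55 F [ 0.4  0.5 -1.3]
dp [  1.24 -32.68 -17.78] rot [ 0.276 -0.003 -0.006] rows 8.926726648184934 2.2124528244264408
axes (tool x,y,z in world) [[0.0, -0.01, -1.0], [0.12, -0.99, 0.01], [-0.99, -0.12, -0.0]]
```

View pics/t6.png

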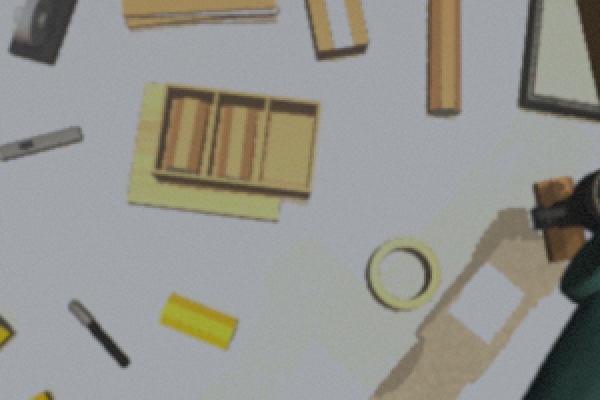

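Two tubes are seated, at (185,135) and (237,142), and the carton is still at (0.585,0.046). Tube B goes to the low cell at (290,148).

```bash
python3 -m creep '[{"grip":4,"dp":[0.5,-32.7,-17.8],"rotation":[0.276,0,0]},{"grip":4,"dp":[0.5,-32.7,-17.8],"rotation":[0.276,0,0]},{"grip":4,"dp":[0.5,-32.7,-17.8],"rotation":[0.276,0,0]},{"grip":4,"dp":[0.5,-32.7,-17.8],"rotation":[0.276,0,0]},{"grip":4,"dp":[0.5,-32.7,-17.8],"rotation":[0.276,0,0]}]'
python3 -c "
from h import *
goal(.576,-.028,.135,81.3)"
```

```text
time: 14.93
tool_pos: [0.5122, -0.181, 0.1644]
tcp_rot: [-2.135, 0.162, 2.149]
wrist_force: [0.7, -0.7, -0.7]
width: 0.56
t14.93 tcp [ 0.5122 -0.181   0.1644] jaw -98.7->-98.7 q1 -0.39 q6 1.34 w 0.56 F [ 0.7 -0.7 -0.7]
dp [  2.92 -16.09  -4.  ] rot [-0.001  0.006  0.001] rows 4.038278097825287 0.05223319594939892
axes (tool x,y,z in world) [[-0.01, 0.0, -1.0], [-0.15, -0.99, -0.0], [-0.99, 0.15, 0.01]]
```

```bash
python3 -m creep '[{"grip":4,"dp":[1,-16.1,-4],"rotation":[0,0.005,0]},{"grip":4,"dp":[1,-16.1,-4],"rotation":[0,0.005,0]},{"grip":4,"dp":[1,-16.1,-4],"rotation":[0,0.005,0]},{"grip":4,"dp":[1,-16.1,-4],"rotation":[0,0.005,0]},{"grip":4,"dp":[2.9,-16.1,-4],"rotation":[0,0.005,0]}]'
python3 -m creep '[{"grip":4,"dp":[0,0,0],"rotation":[0,0,0]},{"grip":4,"dp":[0,0,0],"rotation":[0,0,0]},{"grip":4,"dp":[0,0,0],"rotation":[0,0,0]}]'
python3 -c "
from h import *
goal(.576,-.028,.093,81.3)
from workcell import bot
im,d=bot.read_camera('wrist');cv2.imwrite('pics/w5.png',im[:,:,::-1])"
```

```text
time: 15.35
tool_pos: [0.5808, -0.0236, 0.1388]
tcp_rot: [-2.152, 0.154, 2.136]
wrist_force: [2.0, -2.0, -0.9]
width: 0.556
time: 15.6
tool_pos: [0.5757, -0.0307, 0.1362]
tcp_rot: [-2.141, 0.164, 2.144]
wrist_force: [-0.5, 0.0, -1.4]
width: 0.558
t15.60 tcp [ 0.5757 -0.0307  0.1362] jaw -98.7->-98.7 q1 -0.10 q6 1.63 w 0.56 F [-0.5  0.  -1.4]
dp [ 4.32 -0.28  0.01] rot [-0.     0.001 -0.001] rows 1.0370576265367184 0.011264145157381372
axes (tool x,y,z in world) [[-0.0, -0.0, -1.0], [-0.15, -0.99, 0.0], [-0.99, 0.15, 0.0]]
```

View pics/w5.png

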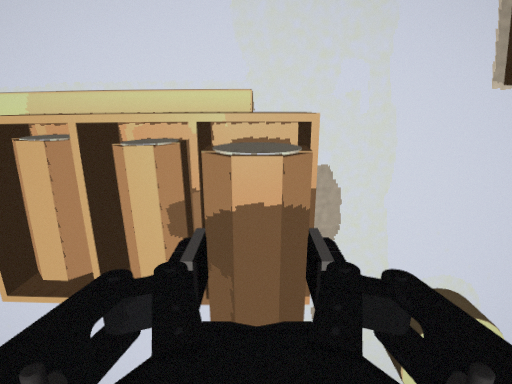

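The tube sits between the divider at column 195 and the end wall at column 312. I lower and release.

```bash
python3 -m creep '[{"grip":4,"dp":[2,-0.2,0],"rotation":[0,0,0]},{"grip":4,"dp":[3.5,-0.2,0],"rotation":[0,0,0]},{"grip":4,"dp":[4.3,-0.2,0],"rotation":[0,0,0]},{"grip":4,"dp":[4.3,-0.2,0],"rotation":[0,0,0]},{"grip":4,"dp":[4.3,-0.2,0],"rotation":[0,0,0]}]'
python3 -m creep '[{"grip":4,"dp":[0,0,0],"rotation":[0,0,0]},{"grip":4,"dp":[0,0,0],"rotation":[0,0,0]},{"grip":4,"dp":[0,0,0],"rotation":[0,0,0]}]'
python3 -c "
from h import *
goal(.576,-.028,.093,81.3)"
```

```text
time: 16.07
tool_pos: [0.5772, -0.0289, 0.0945]
tcp_rot: [-2.144, 0.164, 2.141]
wrist_force: [-0.2, -0.7, -0.3]
width: 0.559
time: 16.32
tool_pos: [0.5784, -0.0282, 0.0956]
tcp_rot: [-2.147, 0.163, 2.139]
wrist_force: [-0.4, -0.2, -0.3]
width: 0.556
t16.32 tcp [ 0.5784 -0.0282  0.0956] jaw -98.7->-98.7 q1 -0.09 q6 1.63 w 0.56 F [-0.4 -0.2 -0.3]
dp [0.26 0.02 0.24] rot [ 0.    -0.004 -0.   ] rows 0.08413038511476933 0.031976845088041175
axes (tool x,y,z in world) [[0.0, -0.0, -1.0], [-0.15, -0.99, 0.0], [-0.99, 0.15, -0.0]]
```

```bash
python3 -m creep '[{"grip":4,"dp":[0.2,0,0.2],"rotation":[0,0,0]},{"grip":4,"dp":[0.2,0,0.2],"rotation":[0,0,0]}]'; python3 -m creep '[{"grip":8.5,"dp":[0,0,0],"rotation":[0,0,0]},{"grip":8.5,"dp":[0,0,0],"rotation":[0,0,0]},{"grip":8.5,"dp":[0,0,0],"rotation":[0,0,0]}]'; python3 -m creep '[{"grip":8.5,"dp":[-4,0,0],"rotation":[0,0,0]},{"grip":8.5,"dp":[-8,0,0],"rotation":[0,0,0]},{"grip":8.5,"dp":[-12,4,0],"rotation":[0,0,0]},{"grip":8.5,"dp":[-12,8,0],"rotation":[0,0,0]},{"grip":8.5,"dp":[-12,12,0],"rotation":[0,0,0]}]'; python3 -m creep '[{"grip":8.5,"dp":[0,4,0],"rotation":[0,0,0]},{"grip":8.5,"dp":[0,8,0],"rotation":[0,0,0]},{"grip":8.5,"dp":[0,12,0],"rotation":[0,0,0]},{"grip":8.5,"dp":[0,14,0],"rotation":[0,0,0]},{"grip":8.5,"dp":[0,14,0],"rotation":[0,0,0]}]'
python3 cart.py t7
python3 - <<'E'
from h import *
from workcell import bot
P=pts(*bot.read_camera('top'),bot.get_calibration('top')); q=P.reshape(-1,3)
c=np.array([.5853,.0463]);u=np.array([.152,.988]);x=np.array([.988,-.152]);r=q[:,:2]-c
for n,o in(('low',-.075),('mid',0),('top',.075)):
    k=(np.abs(r@u-o)<.033)&(np.abs(r@x)<.061)&(q[:,2]>.066)&(q[:,2]<.079); t=r[k]
    print(n,k.sum(),'topz',np.median(q[k,2]).round(4),'x',np.percentile(t@x,[2,98]).round(3),'u-o',(np.percentile(t@u,[2,98])-o).round(3))
E
```

```text
time: 16.48
tool_pos: [0.5752, -0.0276, 0.0924]
tcp_rot: [-2.145, 0.163, 2.141]
wrist_force: [-0.0, 0.2, -1.9]
width: 0.556
time: 16.73
tool_pos: [0.5757, -0.0276, 0.0925]
tcp_rot: [-2.146, 0.163, 2.141]
wrist_force: [0.3, -0.6, -0.0]
width: 0.947
time: 17.15
tool_pos: [0.5611, -0.1391, 0.2171]
tcp_rot: [-2.157, 0.161, 2.134]
wrist_force: [0.2, -0.4, -0.9]
width: 0.99
time: 17.57
tool_pos: [0.5366, -0.2812, 0.2124]
tcp_rot: [-2.144, 0.17, 2.139]
wrist_force: [-0.1, 0.8, -0.4]
width: 0.994
1649 (array([0.58554401, 0.04622165]), (230.7991485595703, 136.89903259277344), 81.38871765136719) 0.07443801983079891
[[501.0, -58.0], [636.0, -78.0], [671.0, 150.0], [535.0, 171.0]]
t17.62 tcp [ 0.5369 -0.2788  0.2121] jaw -98.9->-79.7 q1 -0.52 q6 1.21 w 1.00 F [0.1 0.6 0.9]
dp [ 6.22 -5.86 -2.62] rot [-0.335 -0.002 -0.001] rows 2.144017975431487 2.67838175793429
axes (tool x,y,z in world) [[0.0, -0.0, -1.0], [-0.15, -0.99, 0.0], [-0.99, 0.15, -0.0]]
low 405 topz 0.0716 x [-0.053  0.048] u-o [-0.016  0.018]
mid 398 topz 0.0719 x [-0.057  0.044] u-o [-0.017  0.016]
top 410 topz 0.0716 x [-0.053  0.05 ] u-o [-0.017  0.016]
```

View pics/t7.png

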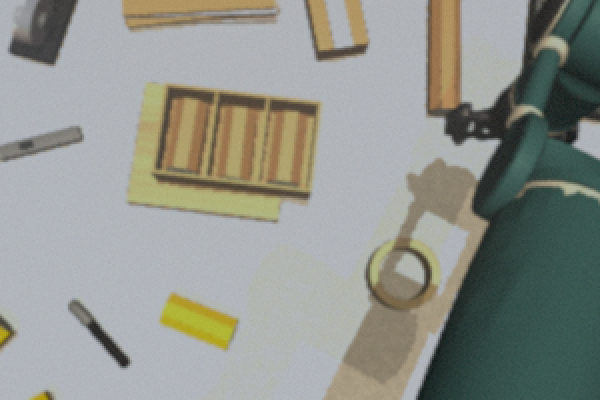

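All three tubes lie flat (tops at 72 mm as expected, centres within 7 mm), the carton is flat, the bystanders are in place, and the arm is clear. I hand in.

```bash
python3 -c "
from workcell import bot
print(bot.finish_job())"
```

```text
the job is handed in; nothing more can be done
None
```

The carton is on its back on the board and each of its three cells holds one short tube lying flat. I handed the job in at about 17.7 s; no verdict was reported.

- **Carton:** I tipped it with the open fingers at its top edge. It landed centred at (0.585, 0.046), about 40 mm from the estimated board centre against the 90 mm limit, with its rim at about 81 mm. It did not shift while the tubes were placed.
- **Tubes:** Each was released just above the rim, because the fingers are too wide to go into a cell, and dropped about 4 cm. The last depth check showed all three tops at about 72 mm, level with a tube resting on the cell floor. The centres were within about 7 mm of the cell points, against the 22 mm limit.
- **Everything else:** In the last picture the bystanders in view (long tube, tape roll, cutter, marker, gift box) looked undisturbed; I did not re-measure their positions. The gripper was open and clear at z = 0.21 m.

No check failed. The measured tool position wandered by 2 to 5 mm just after moves, so I let it settle and nudged it before each release.

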